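# Drive the worn bush out of the roller bearing block

### The arm

A 6-joint arm with a two-finger parallel gripper is mounted at the origin on the work surface. World frame = base frame: x ahead of the robot, y to its left, z up, the work surface at z = 0. Lengths are in m, angles in rad, forces in N, time in s.
With the tool pointing down it reaches from about 0.35 to 0.85 m from the base axis. Payload 8.1 kg.
Tool frame: the origin (TCP) lies between the finger pads; the fingertips stand 11 mm ahead of it and the grasp point (between the pads) lies 8 mm behind it; y points along the fingers, x is the direction in which the jaws open and shut, and the axes are right-handed (so a half turn about y gives the same grasp; the last joint's range is limited). The gripper opens to 93 mm and grips with 3 to 60 N. Pads are 15 mm wide; open, the fingers measure 128 mm over their backs; the gripper's body (75 mm by 188 mm) begins 65 mm behind the grasp point.
Start: joints at [-1.422, 0.13, 1.488, -0, 1.523, -0.085], TCP at [0.139, -0.584, 0.23] pointing down, gripper open.
Joint ranges: [-2.96, 2.96], [-0.89, 2.26], [0.02, 2.5], [-1.34, 4.48], [0, 2.73], [-2.66, 2.66]. Speed limits (rad/s): [2.39, 2.39, 2.79, 3.14, 3.14, 3.14].

### API

Orientations are given as a rotation vector (axis times angle).
In Python, from plant import readout, optics, robot gives the robot as it stands.
- The arm moves only by the shell command python3 -m creep 'ROWS' [FORCE]. ROWS is JSON, a list that holds one entry, the list of rows, each a list of 7 numbers: the closure, from 0 (fully open) to 1 (shut), then the shift along the tool's x, y, z in cm, then the turn, a rotation vector about the tool's x, y, z in degrees. In form: [[[grip, x, y, z, wx, wy, wz], ...]]. A call has exactly 8 rows; each row shifts and turns the pose as measured when the row begins, along the tool's axes as they then stand; what a row does not reach is not made up. A row lasts 1/10 s, in which the tool goes at most 50 mm and 8.59 degrees, less where a joint would pass 70% of its speed; a pose out of reach is approached as far as the arm can. A call is refused whole if a number of a shift passes 5 or a number of a turn 8.59, either way. A call with a gripper value outside its range is refused whole. The fingers move at their own pace and stop on an object; FORCE is the grip in N (left out, the last holds). Time passes only in rows, so rows that do not move let the fingers close, or fill a call up. It gives the time, the measured TCP pose, the force and the opening at its end, in the units of the state.
- readout.read_state(): the state, without advancing time (a new reading comes with each control period).
- optics.read_camera(name): name is "scene" or "top"; returns a dict with "frame" (384x512x3 uint8, red, green, blue), "depth" (384x512 float32, m along the optical axis (not along the pixel's ray), 0 where there is no reading), "intrinsics" (3x3 intrinsics, pixels), "dist_coeffs" ([k1, k2, p1, p2, k3] as OpenCV has them; the pictures are not rectified), "R" (3x3) and "t" (3): a world point X has camera coordinates R X + t. Camera axes: x right, y down, z forward; pixel columns grow to the right and rows downward; lengths in m; the calibration is good to about 2 mm. A picture is of the moment at which its call begins.
- robot.close_job(): hands the job in, once; it reports no verdict.
The state is a dict: "t": time; "q": joint angles; "dq": joint speeds; "joint_torque": joint torques, N m; "tool_pos": TCP position; "orientation": TCP orientation; "force": force on the tool from outside, world axes, zero at the start; "wrist_torque": the same for the moment, N m; "opening": finger opening in m.
Only numpy, scipy, OpenCV 4.12 (cv2) and the standard library are available. Lean on these libraries where they do the work, as an engineer would, in place of code of your own. Each camera call takes 0.05 s, during which the arm holds its last target. There are 200 camera calls.

### The job

The blue bearing block beside the egg trays still holds its worn brass bush. Find the long square drift bar with the orange band in the parts crate, lay it in the two saddles in front of the block and let go of it; then take it again by its tail end and push it through the bore until the bush drops out into the grey tray on the far side. Finally draw the bar back until it is clear of the block and leave it lying in both saddles; the other parts stay in the crate, and nothing else on the table is to be shifted.

Things in the scene. Friction and masses are not known exactly. Their poses are not given: they have to be found in the camera images.
- drift_mid (a point): Centre of the drift, a straight bright aluminium bar 280 mm long, 16 x 16 mm square, both ends alike (either may go first), 0.17 to 0.25 kg, a 50 mm wide orange band round its middle. x runs along the bar, z up. At the start it lies flat on the crate's floor among other parts, roughly along the crate's length, with at least 25 mm free on either side of its middle.
- bore_mouth (a point): Centre of the bore's round mouth, on the block's face that looks at the saddles, 65 mm above the table. x: level, along the bore into the block (push direction), y left of it, z up. Blue block: 40 mm thick along x, 80 wide, top 49 above the bore axis; bore 30 in diameter, right through. Block, saddles and tray are one fixed piece, in a different place and turn each time.
- saddle_long (a point): Middle of the long grey saddle, on the bore axis; axes as the bore mouth's. It spans 85 mm along x and ends 20 mm before the block. Slot 19 mm wide, floor 8 below the axis (so the bar in it is in line with the bore); walls upright to 4 above the axis, then flaring out to 22 either side at 19 above: the bar is let down from above. Base plate 53 below the axis.
- saddle_thin (a point): Middle of the thin rear saddle, on the bore axis: same slot, 12 mm long, 189 mm before the bore mouth. Fingers have room in the 78 mm gap between the saddles and behind this one. Lay the bar with its front end about 10 mm short of the block (centre 150 mm before the mouth): its tail then overhangs 95 mm here. Held by the middle the fingers meet the long saddle too soon; hold its last 30 mm.
- tray_floor (a point): Centre of the catch tray's floor, 60 mm below the bore axis; axes as the bore mouth's. Grey tray with a dark mat, joined to the block's far face, 115 mm long along x, 108 wide inside, rim 32 mm above the table.
- bush_mid (a point): Centre of the worn bush, a brass cylinder 28 mm in diameter, 30 long, with a 12 mm hole the bar cannot enter, 0.07 to 0.14 kg. x along its axis. It lies loose in the bore and sticks out 2 to 8 mm on the far side; it slides at a few newtons and drops when the bar's front end comes about to the block's far face; pushing the front end 10 mm past that face is sure to clear it.
- crate_floor (a point): Centre of the inner floor of the green parts crate (fixed, 5 mm above the table; in a different place each time). x runs along its length, y across it. Inside 310 x 216 mm, walls 5 mm thick with their rim 45 mm above the table.
- key_mid (a point): Centre of a short dark steel bar, 150 mm long, 16 x 16 mm: not the drift. Lies in the crate and stays there.
- strip_mid (a point): Centre of a flat yellow strip with holes, 220 x 25 x 8 mm. Lies in the crate and stays there.
- spacer_a_mid (a point): Centre of a small white spacer, 20 mm in diameter, 12 mm high, lying in the crate; stays there.
- spacer_b_mid (a point): Centre of another such white spacer, lying in the crate; stays there.
- egg_carton: Carton with eggs, 115 x 155 mm, 53 mm high; origin under its centre. Leave alone.
- carton_stack: Stack of three empty egg cartons, 115 x 155 mm, 72 mm high; origin under its centre. Leave alone.
- cleaner: White bottle with blue cap, 56 mm in diameter, 120 mm high; origin under its centre. Leave alone.
- brush: Hand brush, 170 mm long, lying beyond the fixture, before the wire egg tray. Leave alone.
Not all that is in view belongs to the job. Of the things like the part that bears key_mid, leave any that is green or purple; of the rest the larger one is meant.

How it is judged:
On the way, in this order (a step that is already met when the one before it is completed fails the run):
1. the drift bar lies in both saddles in line with the bore, let go, its front end not yet against the bush (x of drift_mid in the frame of bore_mouth between -0.188 and -0.138 m and y of drift_mid in the frame of bore_mouth between -0.005 and 0.005 m and z of drift_mid in the frame of bore_mouth between -0.005 and 0.005 m and angle between the x axis of drift_mid and the x axis of bore_mouth, either way round below 0.05 rad and contact force between the fingers and drift below 0.2 N), for 0.2 s.
2. the bar has been pushed into the bore and the bush has dropped into the tray (x of bush_mid in the frame of bore_mouth between 0.042 and 0.155 m and y of bush_mid in the frame of bore_mouth between -0.056 and 0.056 m and z of bush_mid in the frame of bore_mouth below -0.03 m and x of drift_mid in the frame of bore_mouth above -0.115 m), for 0.1 s.
At the end, for the whole second after the job is handed in: Bush at rest in the catch tray (centre 30 mm or more below the bore axis); drift at rest, released, in both saddles: centre within 5 mm of the bore axis and 138 to 188 mm before the bore mouth, direction within 0.05 rad; short bar, strip and both spacers in the crate (all of step 1 and x of bush_mid in the frame of bore_mouth between 0.042 and 0.155 m and y of bush_mid in the frame of bore_mouth between -0.056 and 0.056 m and z of bush_mid in the frame of bore_mouth below -0.03 m and x of key_mid in the frame of crate_floor between -0.157 and 0.157 m and y of key_mid in the frame of crate_floor between -0.11 and 0.11 m and z of each of key_mid, strip_mid, spacer_a_mid, spacer_b_mid in the frame of crate_floor below 0.035 m and x of strip_mid in the frame of crate_floor between -0.157 and 0.157 m and y of strip_mid in the frame of crate_floor between -0.11 and 0.11 m and x of spacer_a_mid in the frame of crate_floor between -0.157 and 0.157 m and y of spacer_a_mid in the frame of crate_floor between -0.11 and 0.11 m and x of spacer_b_mid in the frame of crate_floor between -0.157 and 0.157 m and y of spacer_b_mid in the frame of crate_floor between -0.11 and 0.11 m and linear speed of each of bush, drift below 0.02 m/s); the robot touches nothing.
It fails at once if the carton of eggs is shifted by more than 40 mm (distance of egg_carton from where it was at the start of the episode above 0.04 m).
It fails at once if the stack of empty cartons is shifted by more than 40 mm (distance of carton_stack from where it was at the start of the episode above 0.04 m).
It fails at once if the cleaner bottle is shifted by more than 40 mm (distance of cleaner from where it was at the start of the episode above 0.04 m).
It fails at once if the brush is shifted by more than 40 mm (distance of brush from where it was at the start of the episode above 0.04 m).
It also fails if it takes over 48 s, if anything falls off the work surface, if the arm or the gripper's body presses on something with over 40 N, if the wrist force passes 120 N, or if a joint passes its speed limit or range.

## Working session

There is one attempt and no reset: what is moved stays moved. The work goes in short steps, Python scripts to look and compute and a shell command to move; the robot and the scene stay as the last step left them, time stands still between calls to the robot, and variables do not carry over. Pictures are saved under pics/ and viewed, about 8 in all and at most 12, crops included, and the job is handed in when it is done.

```bash
ls; mkdir -p pics
cat > h.py <<'E'
import numpy as np, cv2, pickle
from scipy.spatial.transform import Rotation as Ro
from plant import readout, optics, robot
def cam(n):
    c=optics.read_camera(n); pickle.dump(c,open(n+'.pkl','wb')); return c
def world(c):
    "world xyz per pixel from depth"
    h,w=c['depth'].shape; K=np.array(c['intrinsics']); 
    g=np.stack(np.meshgrid(np.arange(w),np.arange(h)),-1).reshape(-1,1,2).astype(np.float32)
    u=cv2.undistortPoints(g,K,np.array(c['dist_coeffs'])).reshape(h,w,2)
    P=np.dstack([u,np.ones((h,w))])*c['depth'][...,None]
    return (P-np.array(c['t']))@np.array(c['R'])
def ray(c,px,z):
    "pixels -> points on plane of height z"
    R=np.array(c['R']);u=cv2.undistortPoints(np.float32(px).reshape(-1,1,2),np.array(c['intrinsics']),np.array(c['dist_coeffs'])).reshape(-1,2)
    d=np.c_[u,np.ones(len(u))]@R; o=-np.array(c['t'])@R
    return o+d*((z-o[2])/d[:,2])[:,None]
E
python3 - <<'E'
from h import *
for n in('top','scene'):
    c=cam(n); cv2.imwrite(f'pics/{n}0.png',cv2.resize(c['frame'][...,::-1],(800,600)))
    print(n,-np.array(c['t'])@np.array(c['R']),(c['depth']>0).mean())
print(readout.read_state())
E
```

```text
pics
top [0.40988259 0.03697549 1.42559737] 0.9958953857421875
scene [0.92650981 0.81881136 1.03723062] 0.9959818522135416
{'t': 0.1, 'q': array([-1.42237046e+00,  1.31077099e-01,  1.48917863e+00,  1.52845641e-05,
        1.52301828e+00, -8.54078800e-02]), 'dq': array([-0.00145148, -0.00278387, -0.00333485, -0.00029074, -0.0008289 ,
       -0.00186265]), 'joint_torque': array([ 1.11002679e-03, -5.61339605e+01, -4.93093693e+01,  7.71024311e-02,
        2.90249416e-02, -8.05012564e-05]), 'tool_pos': array([ 0.13897277, -0.58316414,  0.22869292]), 'orientation': array([-1.30957676,  1.03606619, -1.03403663]), 'force': array([-0.55193829,  0.10597221, -0.56561206]), 'wrist_torque': array([-0.00061723,  0.02487734,  0.0305168 ]), 'opening': 0.09290777339285698}
```

View pics/top0.png

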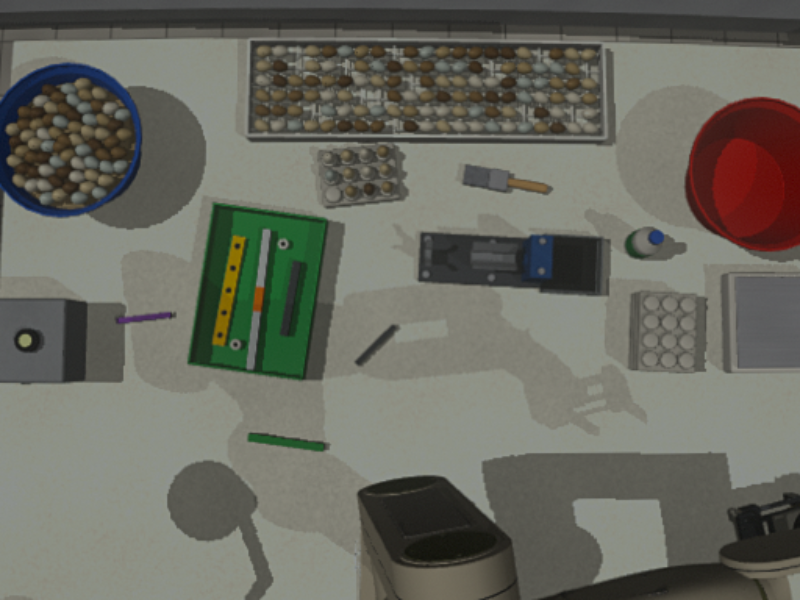

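View pics/scene0.png

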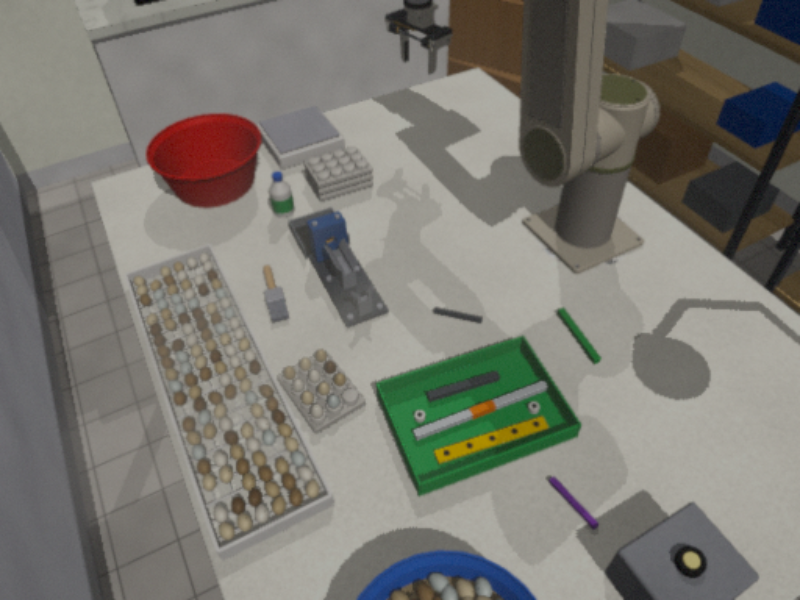

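The top view shows the crate at lower left, with the drift's orange band at (258,299). The fixture is at (420–605, 235–292), with the blue block at (538,257) and the thin saddle to its left, so the push direction is to the right of the image. The purple, green and dark loose bars outside the crate are distractors.

```bash
cat > m.py <<'E'
from h import *
np.set_printoptions(precision=4,suppress=True)
def big(m): 
    n,l,s,_=cv2.connectedComponentsWithStats(m.astype(np.uint8)); return l==1+s[1:,4].argmax()
def axis(P): 
    (x,y),(w,h),a=cv2.minAreaRect((P[:,:2]*1e4).astype(np.float32)); return np.array([x,y,w,h])/1e4,a
if __name__=='__main__':
  for n in('top','scene'):
    c=pickle.load(open(n+'.pkl','rb')); W=world(c); hsv=cv2.cvtColor(c['frame'],cv2.COLOR_RGB2HSV); H,S,V=cv2.split(hsv); X,Y,Z=W[...,0],W[...,1],W[...,2]
    inr=(X>.25)&(X<.85)&(abs(Y)<.55)
    o=big((H>5)&(H<18)&(S>150)&inr&(Z<.1)&(Y>.1)); ys,xs=np.nonzero(o); print(n,'orange',xs.mean(),ys.mean(),ray(c,[[xs.mean(),ys.mean()]],.021),'depth',np.median(W[o],0))
    m=(S<50)&(V>70)&(Z>.01)&(Z<.035)&(Y>.15)&(Y<.5)&inr; m=big(m|o); ys,xs=np.nonzero(m); P=ray(c,np.c_[xs,ys],.021); print(' bar',axis(P),'pca',np.linalg.svd(P[:,:2]-P[:,:2].mean(0),full_matrices=0)[2][0],P.mean(0),m.sum())
    b=big((H>100)&(H<125)&(S>120)&(Z>.105)&(Z<.125)&inr); ys,xs=np.nonzero(b); P=ray(c,np.c_[xs,ys],.114); print(' blocktop',axis(P),P.mean(0),np.median(Z[b]),b.sum())
    f=(X>.4)&(X<.7)&(Y>-.4)&(Y<.1)
    tbl=np.median(Z[f&(Z<.02)]);print(' table z',tbl)
    for a in np.arange(.07,.09,.01): pass
    if n=='top':
      r=np.nonzero(f&(Z>.03)&(Z<.1)); y0,y1,x0,x1=r[0].min(),r[0].max(),r[1].min(),r[1].max(); print(y0,y1,x0,x1)
      k=cv2.resize(c['frame'][130:200,255:400,::-1],None,fx=5,fy=5,interpolation=cv2.INTER_CUBIC); cv2.imwrite('pics/fix.png',np.clip(k*1.8,0,255))
E
python3 m.py
python3 - <<'E'
from m import *
c=pickle.load(open('top.pkl','rb')); W=world(c);Z=W[...,2]
print((Z[146:190:2,265:350:3]*1000).round().astype(int))
s=Ro.from_rotvec(readout.read_state()['orientation']).as_matrix();print(s)
E
```

```text
top orange 165.28235294117647 191.14117647058825 [[0.5044 0.3106 0.021 ]] depth [0.5048 0.311  0.0205]
 bar (array([0.5041, 0.3107, 0.0175, 0.2772]), 83.99443817138672) pca [-0.9944  0.1058] [0.5041 0.3116 0.021 ] 443
 blocktop (array([ 0.5788, -0.2288,  0.041 ,  0.0767]), 89.1843032836914) [ 0.5783 -0.2282  0.114 ] 0.11333724079252494 317
 table z 0.0003103617446454129
150 188 272 386
scene orange 308.6818181818182 261.3454545454546 [[0.5051 0.3168 0.021 ]] depth [0.5035 0.317  0.0195]
 bar (array([0.5045, 0.3165, 0.0239, 0.2828]), 84.61017608642578) pca [ 0.9944 -0.1055] [0.5087 0.3159 0.021 ] 569
 blocktop (array([0.7827, 0.5347, 0.027 , 0.1344]), 87.06391143798828) [0.7863 0.5341 0.114 ] 0.11164459551739424 398
 table z 0.0009557672055045699
[[  -5   -8   -2   -9   -1   -2   -4    3    1   -2    0   -4   -5   -1
    -3   -2   -2    1    0   -4   -2    3    3    1    0   -6   -3    0
    -3]
 [  -2   -5   -2    3   -2    0   -5    4   -2   -1    1   -3    8    0
    -8   -1   -3    3    2   -5   -6    1   -7    6   -1    0   -2   -2
    -4]
 [  -2   -4    3   13   10   10   13   1
[... 2500 characters left out ...]
   10   16   10    9    5   11    0
     7]
 [  -2   -2   -2    0   -2    3    2    1    1   -2    3   -3    0    2
    -3   -5   -2    0   -2   -4    8 1426   -2    3   13    5   11    3
     2]
 [  -2   -1    2   -2   -9   -8    0    2   -6    0   -4   -3   -6   -1
    -2   -3   -1    1    1    1   -6    2    1    0   -3   -3    0   28
    27]
 [   2   -3    0   -2   -4    4   -7   -2   -2   -3    1   -3    3   -5
    -3    3   -3    1   -8    1    3   -4   -2    3    1   -1   -3   -2
     4]]
[[ 0.2317 -0.0002  0.9728]
 [-0.9728  0.0017  0.2317]
 [-0.0017 -1.      0.0002]][ WARN:0@0.702] global loadsave.cpp:1063 imwrite_ Unsupported depth image for selected encoder is fallbacked to CV_8U.
```

View pics/fix.png

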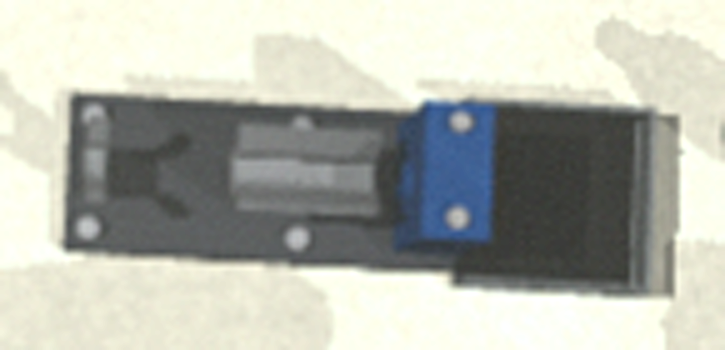

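In the fixture crop, the thin saddle is at about (95,160), the long saddle at x 232–380, and the block's top at x 425–495. The bore axis tilts slightly downward to the right. I'll swing towards the crate now and refine the fixture pose from the saved images.

```bash
python3 -m creep '[[[0.6,0.7,0,4.7,0,-6.7,0],[0.6,0.7,0,4.7,0,-6.7,0],[0.6,0.7,0,4.7,0,-6.7,0],[0.6,0.7,0,4.7,0,-6.7,0],[0.6,0.7,0,4.7,0,-6.7,0],[0.6,0.7,0,4.7,0,-6.7,0],[0.6,0.7,0,4.7,0,-6.7,0],[0.6,0.7,0,4.7,0,-6.7,0]]]' 40
cat > fix.py <<'E'
from m import *
c=pickle.load(open('top.pkl','rb')); W=world(c); hsv=cv2.cvtColor(c['frame'],cv2.COLOR_RGB2HSV); H,S,V=cv2.split(hsv);X,Y,Z=np.moveaxis(W,2,0)
f=(X>.45)&(X<.68)&(Y>-.36)&(Y<.05)
# block top
b=big((H>95)&(H<130)&(S>90)&(Z>.095)&(Z<.13)&f); ys,xs=np.nonzero(b); P=ray(c,np.c_[xs,ys],.114); r,a=axis(P); print('block',r,a)
# whole fixture silhouette -> base edges
sil=big((V<115)&f&(Z>-.02)); ys,xs=np.nonzero(sil); P=ray(c,np.c_[xs,ys],.012); print('plate',axis(P))
def edges(m,z,y0,y1):
    out=[]
    L=[];U=[]
    for x in range(m.shape[1]):
        k=np.nonzero(m[:,x])[0]
        if len(k)>4: L.append((x,k.min()-.5));U.append((x,k.max()+.5))
    res=[]
    for q in(L,U):
        p=ray(c,q,z)[:,:2]; p=p[(p[:,1]>y0)&(p[:,1]<y1)]
        k=np.polyfit(p[:,1],p[:,0],1); d=p[:,0]-np.polyval(k,p[:,1]); k=np.polyfit(p[abs(d)<.002,1],p[abs(d)<.002,0],1); res.append(k)
    return np.array(res)
k=edges(sil,.012,-.18,.03); print('plate edges slope/int',k, 'mid',k.mean(0)); km=k.mean(0)
# saddle profiles from depth
sad=(Z>.048)&(Z<.095)&f&(H*0==0)
for nm,y0,y1 in(('long',-.187,-.108),('thin',-.04,.03)):
    s=sad&(Y>y0)&(Y<y1)&~((S>90)&(H>95)); v=X[s]-np.polyval(km,Y[s]); print(nm,s.sum(),'y',np.percentile(Y[s],[2,50,98]),'v',np.percentile(v,[2,98]))
    for lo in np.arange(-.03,.03,.0025):
        q=(v>lo)&(v<=lo+.0025)
        if q.sum()>2: print('%.1f:%.0f(%d)'%(lo*1e3+1.25,np.median(Z[s][q])*1e3,q.sum()),end=' ')
    print()
E
python3 fix.py
```

```text
t: 0.9
tool_pos: [0.464, -0.4032, 0.2229]
orientation: [-1.545, 0.302, -0.292]
force: [0.2, -0.4, -0.2]
opening: 0.0384
block [ 0.5784 -0.2263  0.0441  0.0794] 86.89021301269531
plate (array([ 0.5825, -0.1842,  0.3621,  0.1222]), 87.25215148925781)
plate edges slope/int [[-0.0054  0.6361]
 [ 0.0556  0.5393]] mid [0.0251 0.5877]
long 442 y [-0.1854 -0.1476 -0.1101] v [-0.0253  0.0237]
-26.2:83(13) -23.8:84(22) -21.3:80(13) -18.8:78(23) -16.3:75(20) -13.8:72(17) -11.3:70(12) -8.8:58(14) -6.3:58(20) -3.8:56(22) -1.3:57(19) 1.2:56(25) 3.7:56(20) 6.2:57(23) 8.7:66(38) 11.2:71(24) 13.7:76(28) 16.2:78(23) 18.7:79(25) 21.2:83(22) 23.7:81(18) 
thin 69 y [-0.0279 -0.0215 -0.0155] v [-0.0208  0.0273]
-21.3:84(4) -16.3:77(4) -13.8:76(4) -8.8:70(3) -6.3:57(3) -1.3:56(3) 1.2:56(4) 3.7:59(4) 11.2:55(7) 13.7:72(5) 16.2:77(4) 18.7:77(4) 21.2:79(4) 23.7:86(3) 26.2:83(5)
```

```bash
python3 -m creep '[[[0.6,2.1,0,4.2,0,-6.7,0],[0.6,2.1,0,4.2,0,-6.7,0],[0.6,2.1,0,4.2,0,-6.7,0],[0.6,2.1,0,4.2,0,-6.7,0],[0.6,2.1,0,4.2,0,-6.7,0],[0.6,2.1,0,4.2,0,-6.7,0],[0.6,2.1,0,4.2,0,-6.7,0],[0.6,2.1,0,4.2,0,-6.7,0]]]'
```

```text
t: 1.7
tool_pos: [0.615, -0.0574, 0.219]
orientation: [-1.507, -0.46, 0.473]
force: [0.8, 0.4, -0.7]
opening: 0.0373
```

```bash
cat > go.py <<'E'
import sys
from h import *
# usage: go.py x y z yaw(deg of jaw axis): remaining move, in present tool axes (cm, deg)
x,y,z,yaw=map(float,sys.argv[1:5]); s=readout.read_state(); R=Ro.from_rotvec(s['orientation']).as_matrix()
c,q=np.cos(np.radians(yaw)),np.sin(np.radians(yaw)); T=np.array([[c,0,-q],[q,0,c],[0,-1,0]])
d=R.T@(np.array([x,y,z])-s['tool_pos'])*100; w=np.degrees(Ro.from_matrix(R.T@T).as_rotvec())
df=T.T@(np.array([x,y,z])-s['tool_pos'])*100
print('t %.2f'%s['t'],'pos',s['tool_pos'].round(4),'yaw %.1f'%np.degrees(np.arctan2(R[1,0],R[0,0])),'shift',d.round(2),'shift in goal axes',df.round(2),'turn',w.round(2),'F',np.round(s['force'],1),'open %.4f'%s['opening'])
E
python3 -m creep '[[[0.6,3.3,0,3.4,0,-6.7,0],[0.6,3.3,0,3.4,0,-6.7,0],[0.6,3.3,0,3.4,0,-6.7,0],[0.6,3.3,0,3.4,0,-6.7,0],[0.6,3.3,0,3.4,0,-6.7,0],[0.6,3.3,0,3.4,0,-6.7,0],[0.6,3.3,0,3.4,0,-6.7,0],[0.6,0,0,0,0,0,0]]]'; python3 go.py .5045 .311 .12 83.9
```

```text
t: 2.5
tool_pos: [0.546, 0.2773, 0.2181]
orientation: [-1.237, -1.117, 1.13]
force: [-0.0, -0.1, 0.3]
opening: 0.0373
t 2.50 pos [0.546  0.2773 0.2181] yaw 83.7 shift [2.81 9.92 4.29] shift in goal axes [2.91 9.81 4.49] turn [-1.2  -0.24  0.5 ] F [-0.  -0.1  0.3] open 0.0373
```

```bash
python3 -m creep '[[[0.6,0.6,1.9,0.9,-0.3,0,0.1],[0.6,0.6,1.9,0.9,-0.3,0,0.1],[0.6,0.6,1.9,0.9,-0.3,0,0.1],[0.6,0.6,1.9,0.9,-0.3,0,0.1],[0.6,0.5,1.9,0.9,0,0,0.1],[0.6,0,0.4,0,0,0,0],[0.6,0,0,0,0,0,0],[0.6,0,0,0,0,0,0]]]'; python3 go.py .5045 .311 .019 83.9
python3 - <<'E'
from h import *
c=cam('top'); cv2.imwrite('pics/g1.png',cv2.resize(c['frame'][120:250,110:230,::-1],None,fx=5,fy=5).clip(0,140)*1.8)
E
```

```text
t: 3.3
tool_pos: [0.5022, 0.311, 0.115]
orientation: [-1.263, -1.124, 1.128]
force: [-0.3, -0.4, 0.2]
opening: 0.0372
t 3.30 pos [0.5022 0.311  0.115 ] yaw 83.5 shift [ 0.06  9.6  -0.23] shift in goal axes [ 0.02  9.6  -0.23] turn [-0.01 -0.37 -0.2 ] F [-0.3 -0.4  0.2] open 0.0372[ WARN:0@2.115] global loadsave.cpp:1063 imwrite_ Unsupported depth image for selected encoder is fallbacked to CV_8U.
```

View pics/g1.png

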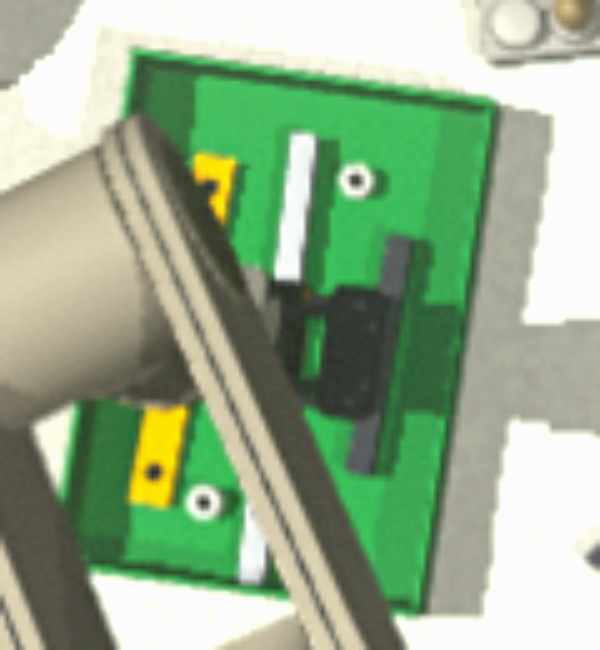

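The picture shows the gripper over the drift at about (300,330), with the jaws across the bar and the key and strip clear. I'll descend, then close.

```bash
python3 -m creep '[[[0.6,0.02,1.8,-0.05,0,-0.1,0],[0.6,0.02,1.8,-0.05,0,-0.1,0],[0.6,0,1.8,-0.05,0,-0.1,0],[0.6,0,1.8,-0.05,0,-0.1,0],[0.6,0,1.2,0,0,0,0],[0.6,0,0.6,0,0,0,0],[0.6,0,0.2,0,0,0,0],[0.6,0,0,0,0,0,0]]]'; python3 go.py .5045 .311 .019 83.9
```

```text
t: 4.15
tool_pos: [0.5153, 0.3118, 0.0308]
orientation: [-1.267, -1.14, 1.116]
force: [-0.7, 0.0, 0.4]
opening: 0.0373
t 4.15 pos [0.5153 0.3118 0.0308] yaw 83.6 shift [-0.2   1.17  1.09] shift in goal axes [-0.19  1.18  1.07] turn [ 0.87 -0.26  0.32] F [-0.7  0.   0.4] open 0.0373
```

```bash
python3 -m creep '[[[0.6,-0.1,0.4,0.5,0.4,-0.2,0.2],[0.6,-0.1,0.4,0.4,0.4,0,0.1],[0.6,0,0.3,0.2,0,0,0],[0.6,0,0,0,0,0,0],[1,0,0,0,0,0,0],[1,0,0,0,0,0,0],[1,0,0,0,0,0,0],[1,0,0,0,0,0,0]]]' 40; python3 go.py .5045 .311 .019 83.9
```

```text
t: 4.95
tool_pos: [0.5047, 0.312, 0.0215]
orientation: [-1.259, -1.133, 1.127]
force: [0.0, -0.9, -1.2]
opening: 0.0156
t 4.95 pos [0.5047 0.312  0.0215] yaw 83.9 shift [-0.1   0.25  0.01] shift in goal axes [-0.1   0.25  0.01] turn [ 0.19 -0.02  0.12] F [ 0.  -0.9 -1.2] open 0.0156
```

Gripped: the opening is 15.6 mm. Now lift, then swing to the saddles.

```bash
python3 -m creep '[[[1,0,-3.4,0,0,0,0],[1,0,-3.4,0,0,0,0],[1,0,-3.4,0,0,0,0],[1,0,-3.4,0,0,0,0],[1,-2.2,0,-2.3,0,7.2,0],[1,-2.2,0,-2.3,0,7.2,0],[1,-2.2,0,-2.3,0,7.2,0],[1,-2.2,0,-2.3,0,7.2,0]]]'; python3 go.py .588 -.055 .15 -3
```

```text
t: 5.75
tool_pos: [0.5664, 0.2013, 0.1622]
orientation: [-1.441, -0.746, 0.738]
force: [0.6, -0.5, -2.5]
opening: 0.0154
t 5.75 pos [0.5664 0.2013 0.1622] yaw 54.5 shift [-19.62   1.19 -16.64] shift in goal axes [  3.5    1.22 -25.49] turn [5.000e-02 5.751e+01 2.800e-01] F [ 0.6 -0.5 -2.5] open 0.0154
```

```bash
python3 -m creep '[[[1,-1.5,0,-2.8,0,7.2,0],[1,-1.5,0,-2.8,0,7.2,0],[1,-1.5,0,-2.8,0,7.2,0],[1,-1.5,0,-2.8,0,7.2,0],[1,-0.5,0,-3.1,0,7.2,0],[1,-0.5,0,-3.1,0,7.2,0],[1,-0.5,0,-3.1,0,7.2,0],[1,0,0,-2,0,4,0]]]'; python3 go.py .588 -.055 .15 -3
```

```text
t: 6.55
tool_pos: [0.6128, -0.0444, 0.1594]
orientation: [-1.57, 0.033, -0.034]
force: [0.5, -0.3, -1.0]
opening: 0.0154
t 6.55 pos [ 0.6128 -0.0444  0.1594] yaw -2.4 shift [-2.43  0.93 -1.16] shift in goal axes [-2.42  0.94 -1.19] turn [-0.05  0.59  0.03] F [ 0.5 -0.3 -1. ] open 0.0154
```

```bash
python3 -m creep '[[[1,-0.8,0.3,-0.4,0,0.3,0],[1,-0.8,0.3,-0.4,0,0.2,0],[1,-0.8,0.3,-0.4,0,0,0],[1,0,0,0,0,0,0],[1,0,0,0,0,0,0],[1,0,0,0,0,0,0],[1,0,0,0,0,0,0],[1,0,0,0,0,0,0]]]'; python3 go.py .588 -.055 .15 -3
python3 - <<'E'
from m import *
s=readout.read_state();zb=s['tool_pos'][2]-.0085+.008
c=cam('top');W=world(c);X,Y,Z=np.moveaxis(W,2,0)
hsv=cv2.cvtColor(c['frame'],cv2.COLOR_RGB2HSV);H,S,V=cv2.split(hsv)
m=(abs(Z-zb)<.02)&(abs(X-.588)<.04)&(Y>-.21)&(Y<.1)&(S<60)&(V>75)
ys,xs=np.nonzero(m);P=ray(c,np.c_[xs,ys],zb)
print(zb,m.sum(),P[:,1].min(),P[:,1].max())
for a,b in((-.21,-.16),(-.16,-.12),(-.12,-.09),(0,.03),(.03,.06),(.06,.1)):
    q=(P[:,1]>a)&(P[:,1]<b); print(a,b,q.sum(),P[q][:,:2].mean(0) if q.any() else'', np.median(Z[ys[q],xs[q]]) if q.any() else '')
cv2.imwrite('pics/hov.png',cv2.resize(c['frame'][120:210,235:405,::-1],None,fx=4.5,fy=4.5).clip(0,140)*1.8)
E
```

```text
t: 7.35
tool_pos: [0.5852, -0.0548, 0.1485]
orientation: [-1.569, 0.039, -0.037]
force: [-0.2, -0.1, -2.1]
opening: 0.0159
t 7.35 pos [ 0.5852 -0.0548  0.1485] yaw -2.8 shift [ 0.28 -0.15 -0.  ] shift in goal axes [ 0.28 -0.15 -0.  ] turn [-0.1   0.23 -0.08] F [-0.2 -0.1 -2.1] open 0.0159
0.14801054124797122 219 -0.19360591249818437 0.08020112204601665
-0.21 -0.16 24 [ 0.58   -0.1881] 0.15637442735260504
-0.16 -0.12 14 [ 0.5788 -0.1283] 0.15316791211321945
-0.12 -0.09 15 [ 0.5796 -0.1145] 0.15166294884866094
0 0.03 41 [0.586  0.0213] 0.1418074869475382
0.03 0.06 62 [0.5877 0.0448] 0.13846785201525733
0.06 0.1 48 [0.5885 0.0703] 0.1376434708488068[ WARN:0@3.041] global loadsave.cpp:1063 imwrite_ Unsupported depth image for selected encoder is fallbacked to CV_8U.
```

View pics/hov.png

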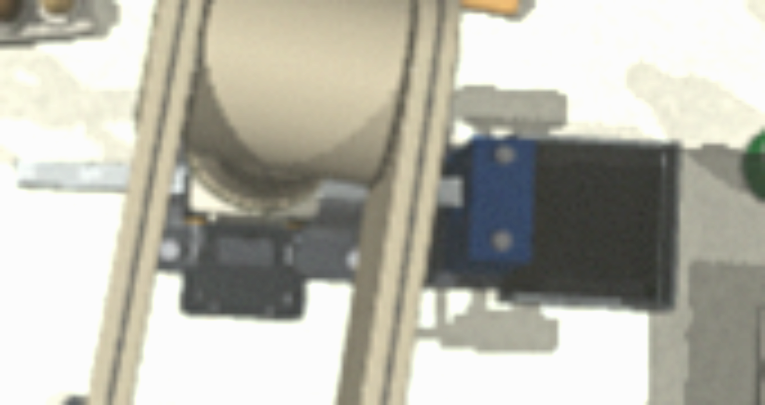

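The hover picture shows the bar's tail at (20–130,175) and its front end at (455,190), just short of the block. Depth shows the tail hanging about 4° low. I'll tilt the tool to level the bar, shift x by 3 mm and descend part of the way.

```bash
python3 -m creep '[[[1,0.2,0,0,1.4,0.2,0],[1,0.1,0,0,1.4,0.2,0],[1,0,0,0,1.4,0,0],[1,0,0.8,0,0,0,0],[1,0,0.8,0,0,0,0],[1,0,0.8,0,0,0,0],[1,0,0.4,0,0,0,0],[1,0,0,0,0,0,0]]]'; python3 go.py .5885 -.055 .0765 -3
cat > bar.py <<'E'
from m import *
s=readout.read_state();zb=s['tool_pos'][2]
c=cam('top');W=world(c);X,Y,Z=np.moveaxis(W,2,0)
hsv=cv2.cvtColor(c['frame'],cv2.COLOR_RGB2HSV);H,S,V=cv2.split(hsv)
m=(abs(Z-zb)<.025)&(abs(X-np.polyval([.053,.5908],Y))<.013)&(Y>-.22)&(Y<.12)&(S<60)&(V>105)
P=W[m]; print('zb',zb,m.sum(),'y',np.percentile(P[:,1],[1,99]))
for a in np.arange(-.21,.12,.03):
    q=(P[:,1]>a)&(P[:,1]<a+.03)
    if q.sum()>5: print('y %.3f x-axis %.1f mm  z %.1f n%d'%(P[q,1].mean(),1e3*(P[q,0].mean()-np.polyval([.053,.5908],P[q,1].mean())),1e3*np.median(P[q,2]),q.sum()))
E
python3 bar.py
```

```text
t: 8.2
tool_pos: [0.5884, -0.053, 0.1172]
orientation: [-1.488, 0.044, -0.044]
force: [-0.0, -0.4, -1.9]
opening: 0.0153
t 8.20 pos [ 0.5884 -0.053   0.1172] yaw -3.2 shift [ 0.03  4.04 -0.53] shift in goal axes [ 0.02  4.07 -0.2 ] turn [-4.69 -0.26 -0.15] F [-0.  -0.4 -1.9] open 0.0153
zb 0.11716146018456897 191 y [-0.0142  0.0841]
y -0.009 x-axis 0.2 mm  z 116.6 n26
y 0.016 x-axis -0.2 mm  z 115.3 n57
y 0.044 x-axis 0.5 mm  z 116.0 n53
y 0.073 x-axis -1.0 mm  z 115.3 n55
```

```bash
python3 -m creep '[[[1,0,0.7,-0.07,0,0,0],[1,0,0.7,-0.07,0,0,0],[1,0,0.7,-0.07,0,0,0],[1,0,0.6,-0.06,0,0,0],[1,0,0.3,-0.03,0,0,0],[1,0,0,0,0,0,0],[1,0,0,0,0,0,0],[1,0,0,0,0,0,0]]]'; python3 go.py .5885 -.055 .0755 -3; python3 bar.py
```

```text
t: 9.05
tool_pos: [0.5887, -0.0532, 0.085]
orientation: [-1.489, 0.043, -0.044]
force: [-0.5, 0.4, -0.9]
opening: 0.0156
t 9.05 pos [ 0.5887 -0.0532  0.085 ] yaw -3.2 shift [-0.01  0.93 -0.26] shift in goal axes [-0.01  0.95 -0.18] turn [-4.68 -0.21 -0.1 ] F [-0.5  0.4 -0.9] open 0.0156
zb 0.08498895939075565 173 y [-0.0153  0.0823]
y -0.008 x-axis 0.5 mm  z 82.5 n30
y 0.016 x-axis 0.7 mm  z 83.9 n50
y 0.046 x-axis 0.0 mm  z 84.0 n50
y 0.071 x-axis 0.7 mm  z 84.7 n43
```

```bash
python3 -m creep '[[[1,0,0.3,-0.03,0,0,0],[1,0,0.3,-0.03,0,0,0],[1,0,0.3,-0.03,0,0,0],[1,0,0,0,0,0,0],[1,0,0,0,0,0,0],[1,0,0,0,0,0,0],[1,0,0,0,0,0,0],[1,0,0,0,0,0,0]]]'; python3 go.py .5885 -.055 .0755 -3; python3 bar.py
```

```text
t: 9.9
tool_pos: [0.5893, -0.0535, 0.076]
orientation: [-1.489, 0.042, -0.045]
force: [-0.2, -0.7, -2.1]
opening: 0.0152
t 9.90 pos [ 0.5893 -0.0535  0.076 ] yaw -3.2 shift [-0.07  0.04 -0.16] shift in goal axes [-0.07  0.05 -0.15] turn [-4.66 -0.21 -0.02] F [-0.2 -0.7 -2.1] open 0.0152
zb 0.07599772222656632 166 y [-0.0154  0.0826]
y -0.008 x-axis 1.4 mm  z 74.4 n29
y 0.016 x-axis 1.3 mm  z 74.7 n48
y 0.046 x-axis 1.7 mm  z 74.8 n45
y 0.072 x-axis 1.0 mm  z 75.4 n44
```

No contact force, and the bar is about 1.7 mm above the slot floor. Releasing and retreating upward.

```bash
python3 -m creep '[[[0.85,0,0,0,0,0,0],[0.6,0,0,0,0,0,0],[0.6,0,0,0,0,0,0],[0.6,0,0,0,0,0,0],[0.6,0,-1,0.05,0,0,0],[0.6,0,-3,0.2,0,0,0],[0.6,0,-3,0.2,-2,0,0],[0.6,0,-2,0,-2,0,0]]]'; python3 go.py .597 .07 .15 -3; python3 bar.py
```

```text
t: 10.75
tool_pos: [0.5873, -0.0564, 0.168]
orientation: [-1.559, 0.05, -0.042]
force: [-0.1, 0.3, 0.2]
opening: 0.0373
t 10.75 pos [ 0.5873 -0.0564  0.168 ] yaw -3.3 shift [ 0.24  1.93 12.66] shift in goal axes [ 0.31  1.8  12.67] turn [-0.63 -0.34 -0.31] F [-0.1  0.3  0.2] open 0.0373Traceback (most recent call last):
  File "bar.py", line 6, in <module>
    P=W[m]; print('zb',zb,m.sum(),'y',np.percentile(P[:,1],[1,99]))
                                      ~~~~~~~~~~~~~^^^^^^^^^^^^^^^
    return _quantile_unchecked(
        a, q, axis, out, overwrite_input, method, keepdims, weights)
    return _ureduce(a,
                    func=_quantile_ureduce_func,
    ...<5 lines>...
                    overwrite_input=overwrite_input,
                    method=method)
    r = func(a, **kwargs)
    result = _quantile(arr,
                       quantiles=q,
    ...<2 lines>...
                       out=out,
                       weights=wgt)
    slices_having_nans = np.isnan(arr[-1, ...])
                                  ~~~^^^^^^^^^
IndexError: index -1 is out of bounds for axis 0 with size 0
```

```bash
sed -i 's/^s=readout.*/zb=.073/' bar.py; python3 -m creep '[[[0.6,0.05,0,2.4,-0.2,-0.1,0],[0.6,0.05,0,2.4,-0.2,-0.1,0],[0.6,0.05,0,2.4,-0.2,-0.1,0],[0.6,0.05,0.5,2.4,0,0,0],[0.6,0.05,0.5,2.4,0,0,0],[0.6,0,0.5,0.4,0,0,0],[0.6,0,0,0,0,0,0],[0.6,0,0,0,0,0,0]]]'; python3 go.py .5945 .069 .062 -3; python3 bar.py
python3 - <<'E'
from h import *
c=cam('scene'); k=pickle.load(open('top.pkl','rb'))['frame'][125:205,235:405,::-1]
a=cv2.resize(c['frame'][120:220,165:275,::-1],(550,500)); b=cv2.resize(k,(800,376))
cv2.imwrite('pics/laid_s.png',(a*1.6).clip(0,255).astype('u1')); cv2.imwrite('pics/laid_t.png',(b*1.6).clip(0,255).astype('u1'))
E
```

```text
t: 11.6
tool_pos: [0.602, 0.0709, 0.1644]
orientation: [-1.572, 0.033, -0.049]
force: [-0.9, -0.6, 0.5]
opening: 0.0371
t 11.60 pos [0.602  0.0709 0.1644] yaw -3.0 shift [-0.84 10.23 -0.21] shift in goal axes [-0.73 10.24 -0.23] turn [0.07 0.01 0.62] F [-0.9 -0.6  0.5] open 0.0371
zb 0.073 55 y [-0.0279  0.0351]
y -0.022 x-axis 1.4 mm  z 70.9 n23
y 0.024 x-axis 1.2 mm  z 73.9 n22
y 0.034 x-axis 2.0 mm  z 73.6 n10
```

View pics/laid_s.png

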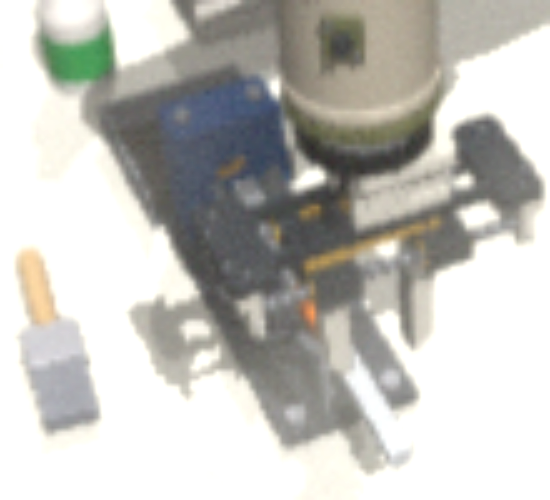

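The scene crop shows the bar in the saddles, orange band at (305,310) and tail at (390,450), with the open fingers above the tail. Depth gives the bar top at about 73 mm, so it is lying flat. Descending on the tail.

```bash
python3 -m creep '[[[0.6,-0.3,1.8,-0.1,0,0,0.3],[0.6,-0.2,1.8,-0.1,0,0,0.3],[0.6,-0.1,1.8,0,0,0,0],[0.6,0,1.8,0,0,0,0],[0.6,0,1.2,0,0,0,0],[0.6,0,0.6,0,0,0,0],[0.6,0,0,0,0,0,0],[0.6,0,0,0,0,0,0]]]'; python3 go.py .5955 .069 .062 -3
```

```text
t: 12.5
tool_pos: [0.5926, 0.0642, 0.0634]
orientation: [-1.572, 0.051, -0.04]
force: [-0.5, -0.6, -0.1]
opening: 0.037
t 12.50 pos [0.5926 0.0642 0.0634] yaw -3.3 shift [0.26 0.13 0.5 ] shift in goal axes [0.26 0.14 0.5 ] turn [ 0.12 -0.34 -0.39] F [-0.5 -0.6 -0.1] open 0.0370
```

```bash
python3 -m creep '[[[0.6,0.2,0.1,0.4,0,-0.3,-0.3],[0.6,0.1,0,0.2,0,0,0],[0.6,0,0,0,0,0,0],[0.85,0,0,0,0,0,0],[1,0,0,0,0,0,0],[1,0,0,0,0,0,0],[1,0,0,0,0,0,0],[1,0,0,0,0,0,0]]]' 30; python3 go.py .5921 .004 .062 -3; python3 bar.py
```

```text
t: 13.3
tool_pos: [0.598, 0.0711, 0.0657]
orientation: [-1.572, 0.039, -0.043]
force: [-1.9, 0.7, 1.8]
opening: 0.0156
t 13.30 pos [0.598  0.0711 0.0657] yaw -3.0 shift [-0.24  0.38 -6.73] shift in goal axes [-0.24  0.37 -6.73] turn [0.08 0.   0.17] F [-1.9  0.7  1.8] open 0.0156
zb 0.073 18 y [0.0232 0.0321]
y 0.026 x-axis 2.7 mm  z 73.9 n14
```

```bash
python3 -m creep '[[[1,-0.1,0,-0.5,0,0,0],[1,0,0,-0.6,0,0,0],[1,0,0,-0.6,0,0,0],[1,0,0,-0.6,0,0,0],[1,0,0,-0.6,0,0,0],[1,0,0,-0.3,0,0,0],[1,0,0,0,0,0,0],[1,0,0,0,0,0,0]]]'; python3 go.py .5921 .004 .0657 -3
```

```text
t: 14.15
tool_pos: [0.5955, 0.0364, 0.0659]
orientation: [-1.57, 0.038, -0.045]
force: [-0.8, 3.1, 1.4]
opening: 0.0158
t 14.15 pos [0.5955 0.0364 0.0659] yaw -3.0 shift [-0.17  0.02 -3.26] shift in goal axes [-0.17  0.02 -3.26] turn [-0.   -0.03  0.23] F [-0.8  3.1  1.4] open 0.0158
```

Pushing goes at about 3 N, so there is no jam. Continuing.

```bash
python3 -m creep '[[[1,-0.04,0,-0.6,0,0,0],[1,-0.04,0,-0.6,0,0,0],[1,-0.04,0,-0.6,0,0,0],[1,0,0,-0.6,0,0,0],[1,0,0,-0.5,0,0,0],[1,0,0,-0.2,0,0,0],[1,0,0,0,0,0,0],[1,0,0,0,0,0,0]]]'; python3 go.py .5921 .004 .0657 -3
python3 - <<'E'
from h import *
c=cam('top'); b=cam('scene')
a=cv2.resize(c['frame'][130:205,320:395,::-1],(400,400)); b=cv2.resize(b['frame'][115:175,175:235,::-1],(400,400))
cv2.imwrite('pics/bush.png',(np.hstack([a,b])*2.0).clip(0,255).astype('u1'))
E
```

```text
t: 14.95
tool_pos: [0.5929, 0.0019, 0.0659]
orientation: [-1.572, 0.038, -0.046]
force: [-0.3, 1.1, -0.1]
opening: 0.0158
t 14.95 pos [0.5929 0.0019 0.0659] yaw -3.0 shift [-0.09  0.02  0.21] shift in goal axes [-0.09  0.02  0.21] turn [ 0.07 -0.04  0.3 ] F [-0.3  1.1 -0.1] open 0.0158
```

View pics/bush.png

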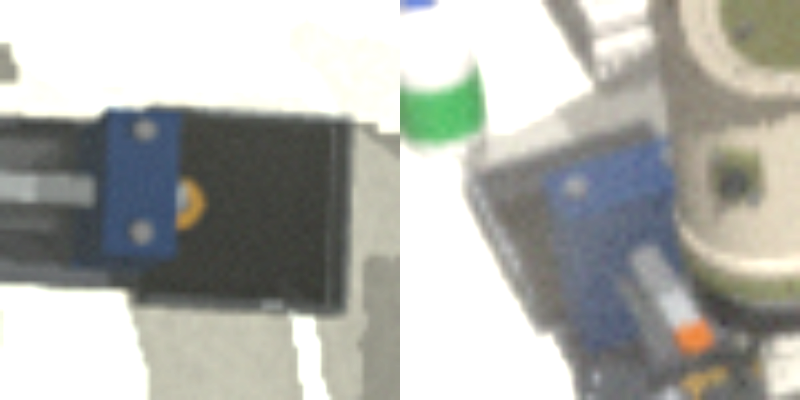

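The top crop shows the brass bush at (190,203) beyond the block, with the bar's end over it. I'll check its height, then draw back 6.8 cm.

```bash
cat > bush.py <<'E'
from m import *
c=cam('top');W=world(c);H,S,V=cv2.split(cv2.cvtColor(c['frame'],cv2.COLOR_RGB2HSV))
m=(H>12)&(H<32)&(S>90)&(W[...,1]<-.23)&(W[...,1]>-.38)&(W[...,0]>.5)&(W[...,0]<.64)
print('bush n',m.sum(),'mean',W[m].mean(0),'z pct',np.percentile(W[m][:,2],[10,50,90]))
E
python3 bush.py; python3 -m creep '[[[1,0,0,0.5,0,0,0],[1,0,0,0.7,0,0,0],[1,0,0,0.7,0,0,0],[1,0,0,0.7,0,0,0],[1,0,0,0.7,0,0,0],[1,0,0,0.3,0,0,0],[1,0,0,0,0,0,0],[1,0,0,0,0,0,0]]]'; python3 go.py .5957 .071 .0657 -3;python3 bush.py
```

```text
bush n 31 mean [ 0.5771 -0.2762  0.0266] z pct [0.0052 0.0327 0.0363]
t: 15.9
tool_pos: [0.5949, 0.042, 0.0659]
orientation: [-1.573, 0.036, -0.044]
force: [0.8, -1.3, 0.8]
opening: 0.0158
t 15.90 pos [0.5949 0.042  0.0659] yaw -2.9 shift [-0.07  0.01  2.9 ] shift in goal axes [-0.07  0.02  2.9 ] turn [0.14 0.1  0.3 ] F [ 0.8 -1.3  0.8] open 0.0158
bush n 37 mean [ 0.5781 -0.2753  0.0276] z pct [0.0064 0.0333 0.0383]
```

```bash
python3 -m creep '[[[1,0,0,0.7,0,0,0],[1,0,0,0.7,0,0,0],[1,0,0,0.7,0,0,0],[1,0,0,0.6,0,0,0],[1,0,0,0.3,0,0,0],[1,0,0,0,0,0,0],[1,0,0,0,0,0,0],[1,0,0,0,0,0,0]]]'; python3 go.py .5957 .071 .0657 -3;python3 bar.py
```

```text
t: 16.75
tool_pos: [0.5966, 0.0745, 0.0659]
orientation: [-1.573, 0.036, -0.044]
force: [0.3, -0.9, -0.9]
opening: 0.0156
t 16.75 pos [0.5966 0.0745 0.0659] yaw -2.9 shift [-0.07  0.02 -0.35] shift in goal axes [-0.07  0.02 -0.35] turn [0.13 0.07 0.3 ] F [ 0.3 -0.9 -0.9] open 0.0156
zb 0.073 15 y [0.0261 0.0351]
y 0.028 x-axis 1.2 mm  z 69.7 n8
y 0.033 x-axis 1.5 mm  z 71.3 n7
```

Centre is now about 157 mm before the mouth. Release, go straight up, then back away.

```bash
python3 -m creep '[[[0.85,0,0,0,0,0,0],[0.6,0,0,0,0,0,0],[0.5,0,0,0,0,0,0],[0.5,0,0,0,0,0,0],[0.5,0,-0.8,0,0,0,0],[0.5,0,-2,0,0,0,0],[0.5,0,-4,0,0,0,0],[0.5,0,-4,0,0,0,0]]]'
python3 -m creep '[[[0.5,-2,-2,3,0,0,0],[0.5,-3,-1,4.5,0,0,0],[0.5,-3,0,4.5,0,0,0],[0.5,-3,0,4.5,0,0,0],[0.5,-3,0,4.5,0,0,0],[0.5,-3,0,4.5,0,0,0],[0.5,-2,0,2,0,0,0],[0.5,0,0,0,0,0,0]]]'; python3 bar.py; python3 bush.py
python3 - <<'E'
from h import *
a=pickle.load(open('top.pkl','rb')); b=cam('scene')
cv2.imwrite('pics/end.png',(np.hstack([cv2.resize(a['frame'][120:230,230:400,::-1],(400,260)),cv2.resize(b['frame'][110:280,165:400,::-1],(400,260))])*1.7).clip(0,255).astype('u1'))
E
```

```text
t: 17.6
tool_pos: [0.591, 0.0741, 0.1702]
orientation: [-1.573, 0.048, -0.034]
force: [1.1, -1.1, -0.1]
opening: 0.0465
t: 18.4
tool_pos: [0.4271, 0.3495, 0.2158]
orientation: [-1.566, 0.035, -0.055]
force: [-0.0, -0.3, 0.4]
opening: 0.0463
zb 0.073 380 y [-0.1855  0.0855]
y -0.185 x-axis 0.3 mm  z 72.4 n9
y -0.165 x-axis -0.4 mm  z 72.8 n51
y -0.135 x-axis -0.5 mm  z 72.7 n48
y -0.105 x-axis 0.3 mm  z 72.8 n51
y -0.083 x-axis 0.0 mm  z 72.5 n21
y -0.012 x-axis 0.9 mm  z 72.4 n44
y 0.016 x-axis 0.6 mm  z 72.5 n49
y 0.046 x-axis 0.6 mm  z 72.9 n55
y 0.074 x-axis 0.4 mm  z 72.4 n52
bush n 32 mean [ 0.5784 -0.2763  0.0274] z pct [0.0052 0.0337 0.038 ]
```

View pics/end.png

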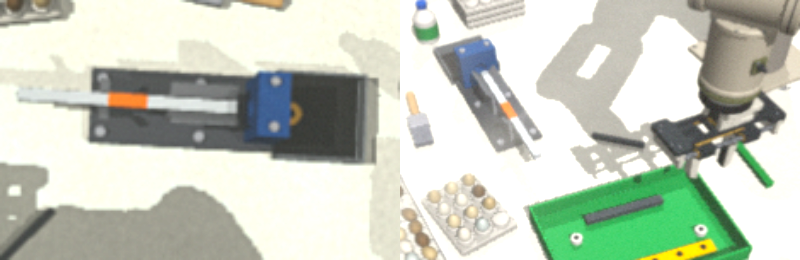

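The bar lies level in both saddles, clear of the block. The bush is in the tray and the other parts are in the crate. Handing in.

```bash
python3 -c "
from plant import robot; print(robot.close_job())"
```

```text
the job is handed in; nothing more can be done
None
```

The job is done and handed in at about 18.5 s. I picked the drift from the crate by its orange band, levelled it and laid it in both saddles. I let go of it there, took it again about 12 mm from its tail end and pushed it roughly 69 mm. The bush dropped into the tray, and I then drew the bar back out of the bore, released it and moved the arm clear.

Last checks, all by camera:
- **Drift:** it lies within about 1 mm of the measured bore axis, with its top at 72–73 mm along its whole length, so it is level. Its centre is about 157–160 mm before the bore mouth (138–188 mm allowed).
- **Bush:** it stands in the tray with its top about 34 mm above the table, so its centre is roughly 45 mm below the bore axis. Its distance along the bore is less certain, because the block partly hides it from the top camera.
- **Everything else:** the short bar, strip and both spacers are in the crate. I saw nothing else shifted, but I did not measure the cartons, bottle or brush. The pushing force read at most about 3 N after each move.

**Disagreements:** the scene camera put the drift about 6 mm further in y than the top camera, because it also sees the bar's side face. I used the top view. The fixture base's edges were spoiled by shadow, so I took the axis from the saddle slots' depth profile and the block's top. While gripped, the bar hung about 4° low at the tail, which I corrected with the wrist.

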